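# Run the slate into the hand press and close its gate

## Robot

A 6-joint arm with a two-finger parallel gripper is mounted at the origin on the work surface. World frame = base frame: x ahead of the robot, y to its left, z up, the work surface at z = 0. Lengths are in m, angles in rad, forces in N, time in s.
With the tool pointing down it reaches from about 0.35 to 0.925 m from the base axis. Payload 6.4 kg.
Tool frame: the origin (TCP) lies midway between the tips of the shut fingers; the grasp point (between the pads) lies 19 mm behind it; x points along the fingers, y is the direction in which the jaws open and shut, and the axes are right-handed (so a half turn about x gives the same grasp; the last joint's range is limited). The gripper opens to 94 mm and grips with 3 to 60 N. Pads are 16 mm wide; open, the fingers measure 119 mm over their backs; the gripper's body (75 mm by 177 mm) begins 78 mm behind the grasp point.
Start: joints at [-1.43, 0.245, 1.558, -0, 1.339, -0.174], TCP at [0.201, -0.618, 0.205] pointing down, gripper open.
Joint ranges: [-3.13, 3.13], [-1.02, 2.26], [0.13, 2.54], [-0.95, 4.09], [0.21, 2.88], [-2.74, 2.74]. Speed limits (rad/s): [2.57, 2.57, 3.14, 3.14, 3.14, 3.14].

## Interface

Orientations are given as a 3x3 rotation matrix whose columns are the frame's x, y, z axes.
In Python, from cell import ctrl gives the robot as it stands.
- The arm moves only by the tool drive_tool, never from a script. Its argument "commands" is text: rows parted by semicolons, each of 7 numbers parted by spaces: the turn, a rotation vector about the world's x, y, z each as a share of 180 degrees, from -1 to 1, then the shift along the world's x, y, z each as a share of 0.2 m, from -1 to 1, then the opening, from 0 (shut) to 1 (fully open). In form: rx ry rz x y z gripper; .... A call has 1 to 5 rows; each row shifts and turns the pose as measured when the row begins; what a row does not reach is not made up. A row lasts 1/10 s, in which the tool goes at most 50 mm and 8.59 degrees, less where a joint would pass 70% of its speed; a pose out of reach is approached as far as the arm can. A call with a number of a shift or a turn outside -1 to 1 is refused whole. A call with a gripper value outside its range is refused whole. The fingers move at their own pace and stop on an object; "force" is the grip in N (left out, the last holds). Time passes only in rows, so rows that do not move let the fingers close. It gives the time, the measured TCP pose, the force and the opening at its end, in the units of the state.
- ctrl.read_state(): the state, without advancing time (a new reading comes with each control period).
- ctrl.snapshot(name): name is "side" or "top" or "wrist"; returns the picture (384x512x3 uint8, red, green, blue); there is no depth.
- ctrl.calibration(name): a dict with "K" (3x3 intrinsics, pixels), "world_from_camera" (4x4, takes a point from camera to world coordinates); the wrist camera has in their place "tool_from_camera" (4x4, takes a point from camera to tool coordinates, whose origin is the TCP and whose axes are the tool frame's). Camera axes: x right, y down, z forward; pixel columns grow to the right and rows downward; lengths in m; the calibration is good to about 2 mm. The wrist camera is an equidistant fisheye: a pixel r from the principal point sees the ray r / f radians off the axis. A picture is of the moment at which its call begins: read the wrist's pose just before it. calibration takes no time and is no camera call.
- ctrl.close_job(): hands the job in, once; it reports no verdict.
The state is a dict: "clock": time; "joint_pos": joint angles; "joint_vel": joint speeds; "tau": joint torques, N m; "eef_pos": TCP position; "eef_rot": TCP orientation; "wrist_force": force on the tool from outside, world axes, zero at the start; "ft_torque": the same for the moment, N m; "width": opening from 0.0 (shut) to 1.0 (fully open).
Only numpy, scipy, OpenCV 4.12 (cv2) and the standard library are available. Lean on these libraries where they do the work, as an engineer would, in place of code of your own. Each camera call takes 0.05 s, during which the arm holds its last target. There are 200 camera calls.

## Task

With the fingertips only, push the press's sliding tray, with the slate lying in it, all the way home against its stop; then push the swinging gate fully shut across the mouth. Do not pick up the slate, and leave the hook tin, the punch block and the mallet where they are.

Things in the scene. Friction and masses are not known exactly. Their poses are not given: they have to be found in the camera images.
- press: Green press, fixed. Origin on the bench under the middle of its mouth; x points from the mouth into the press (the way the tray goes in), y left for someone facing the mouth. Base plate x -20 to 290, y +-90, 18 mm high. Over the tray nothing is nearer the mouth than x = 108 mm (head, to 290 mm high). Posts 103 mm high at the mouth: hinge post (x -8, y -83), stop post (x 4, y 83). The lever is not used.
- tray (a joint): How far the steel tray is still pulled out of the press towards the press's -x, m: 0 = fully home against its stop, 0.115 = furthest out. Sliding friction about 3 N, no spring; it stays where it is left.
- tray_lip (a point): Middle of the outer face of the tray's upright front lip, 60 mm above the bench; axes as the press's. The lip faces press -x: flat steel, 116 mm wide, 6 thick, from 22 to 82 mm above the bench; when home this face is at press x = 15 mm. Behind it the tray is 210 mm long, its floor 30 mm above the bench, its other rims 10 mm high.
- gate (a joint): Angle of the gate, rad: 0 = fully shut across the mouth (pointing along the press's +y from the hinge), 1.57 = pointing straight out of the mouth (along press -x), up to 2.1. Starts between 1.5 and 2.0. Stiff hinge, about 0.12 N m of friction, no spring; it stays where it is left.
- gate_hinge (a point): Point on the gate's upright hinge axis, 60 mm above the bench, on the right of the mouth (press x -8, y -83 mm). Its axes turn with the gate: y points along the gate from the hinge to the free end, -x is the normal of the outer face.
- gate_face (a point): Point on the gate's outer face (the face to push to close it), 110 mm from the hinge axis and 60 mm above the bench. The gate is a flat green steel plate 6 mm thick that runs from 6 to 156 mm from the hinge axis, from 25 to 95 mm above the bench, with an 8 mm round bead along its top edge.
- slate: Dark slate piece 90 x 90 x 6 mm, about 140 g, lying loose in the tray; origin at the centre of its underside, 30 mm above the bench. It rides in with the tray.
- tin: Open round steel tin of bent copper hooks, 84 mm diameter, 75 mm high with hooks sticking up to 100 mm; loose; origin at the centre of its underside. Not part of the work.
- punch_block: Dark steel hole punch block 100 x 65 x 45 mm with three holes in its top; loose; origin at the centre of its underside. Not part of the work.
- mallet: Ash mallet lying on the bench, head 75 x 130 x 85 mm, round handle 28 mm thick reaching 280 mm from the head's middle along its -x; loose; origin under the middle of the head. Not part of the work.
Things that resemble listed ones, but are neither listed nor needed, are in the scene too. Of the things like the slate, leave any that is blue or orange; of the rest the smaller one is meant.

How it is judged:
On the way, in this order (a step that is already met when the one before it is completed fails the run):
1. the tray is home while the gate is still open (value of joint tray below 0.005 m and value of joint gate above 0.5 rad), for 0.2 s.
2. the gate is shut (value of joint gate below 0.06 rad), for 0.2 s.
At the end, for the whole second after the job is handed in: The tray is within 5 mm of fully home, the gate within 0.06 rad of fully shut, and the slate lies flat and still on the tray's floor (value of joint tray below 0.005 m and value of joint gate below 0.06 rad and linear speed of slate below 0.02 m/s and angle between slate's own z axis and vertical below 0.08 rad and z of slate in the frame of press between 0.026 and 0.034 m and x of slate in the frame of press between 0.05 and 0.19 m); the robot touches nothing.
It fails at once if the slate is lifted more than 15 mm off the tray's floor (z of slate in the frame of press above 0.045 m).
It fails at once if the tin, the punch block or the mallet is lifted or shifted by more than 25 mm (distance of any of tin, punch_block, mallet from where it was at the start of the episode above 0.025 m).
It also fails if it takes over 54 s, if anything falls off the work surface, if the arm or the gripper's body presses on something with over 40 N, if the wrist force passes 120 N, or if a joint passes its speed limit or range.

## Working session

There is one attempt and no reset: what is moved stays moved. The work goes in short steps, Python scripts to look and compute and a tool call to move; the robot and the scene stay as the last step left them, time stands still between calls to the robot, and variables do not carry over. Pictures are saved under pics/ and viewed, about 8 in all and at most 12, crops included, and the job is handed in when it is done.

Besides the shell and the picture viewer there is one more tool, called after "Request:" as name(argument=value, ...) on one line, values as JSON. drive_tool: Moves the arm, as the interface text tells. Shift numbers are shares of 0.2 m and turn numbers shares of 180 degrees, none past 1 either way. Its arguments: {"type":"object","properties":{"commands":{"type":"string"},"force":{"type":"number"}},"required":["commands"]}

```bash
mkdir -p pics; python3 - <<'E'
from cell import ctrl
import cv2,numpy as np
for n in("top","side"):
    cv2.imwrite(f"pics/{n}0.png",ctrl.snapshot(n)[:,:,::-1]); c=ctrl.calibration(n); print(n,np.round(c["K"],1).tolist(),np.round(c["world_from_camera"],3).tolist())
print(ctrl.read_state())
E
```

```text
top [[388.0, 0.0, 256.9], [0.0, 388.0, 187.8], [0.0, 0.0, 1.0]] [[-0.018, -0.988, 0.15, 0.39], [-0.999, 0.022, 0.024, 0.004], [-0.027, -0.15, -0.988, 0.996], [0.0, 0.0, 0.0, 1.0]]
side [[459.1, 0.0, 258.3], [0.0, 459.1, 192.1], [0.0, 0.0, 1.0]] [[0.998, -0.058, 0.036, 0.487], [-0.066, -0.677, 0.733, -1.024], [-0.018, -0.734, -0.679, 1.044], [0.0, 0.0, 0.0, 1.0]]
{'clock': 0.1, 'joint_pos': array([-1.43009156e+00,  2.45718956e-01,  1.55889126e+00, -1.39360284e-05,
        1.33868871e+00, -1.74103605e-01]), 'joint_vel': array([-4.22573777e-05, -1.33463314e-04, -4.41395851e-03,  5.91507856e-04,
        6.32273246e-05,  6.79102040e-04]), 'tau': array([ 3.10183186e-04, -4.16913235e+01, -3.15526521e+01,  6.86595426e-02,
        3.09329561e-02, -4.49681124e-05]), 'eef_pos': array([ 0.2011851 , -0.61751338,  0.20447218]), 'eef_rot': array([[-2.52716716e-04,  3.09637110e-01, -9.50854771e-01],
       [ 1.68750215e-03, -9.50853316e-01, -3.09637085e-01],
       [-9.99998544e-01, -1.68281994e-03, -2.82216764e-04]]), 'wrist_force': array([ 0.57196941, -0.31251679,  0.34431088]), 'ft_torque': array([-0.03270975,  0.07363321, -0.01227309]), 'width': 0.9988958214890897}
```

View pics/top0.png

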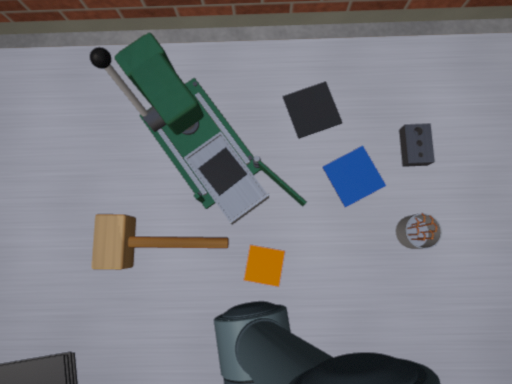

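View pics/side0.png

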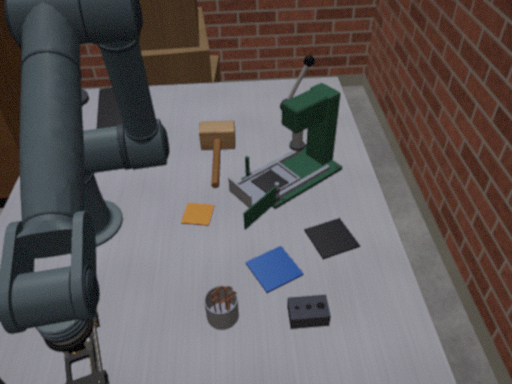

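```bash
python3 - <<'E'
import cv2
a=cv2.imread("pics/top0.png")[70:230,130:320]; cv2.imwrite("pics/c1.png",cv2.resize(a,None,fx=4,fy=3.7 and 4,interpolation=cv2.INTER_CUBIC)[:600])
E
```

```text
(no output)
```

View pics/c1.png

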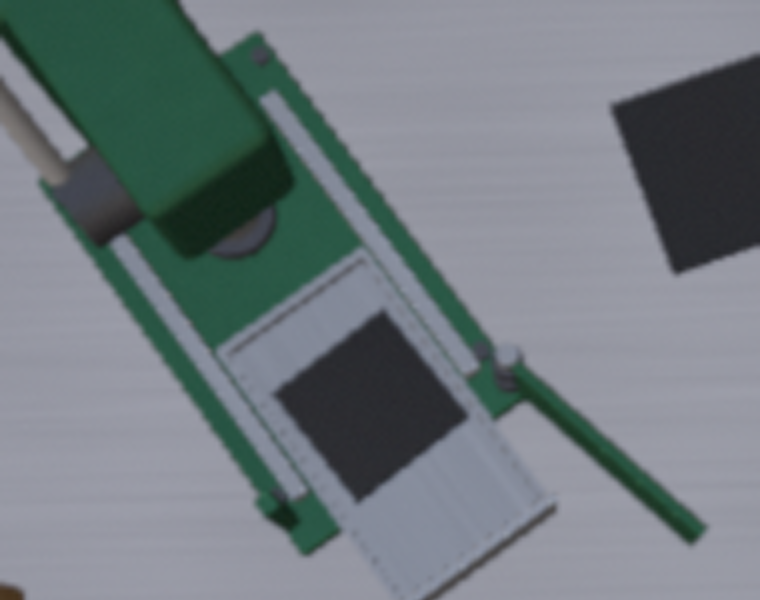

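```bash
cat > h.py <<'E'
from cell import ctrl
import numpy as np, cv2
def bp(uv,z,n="top"):
    c=ctrl.calibration(n);T=np.array(c["world_from_camera"])
    d=T[:3,:3]@np.linalg.solve(c["K"],[*uv,1]); o=T[:3,3]; return o+d*(z-o[2])/d[2]
E
python3 - <<'E'
from h import *
P={"FR":(527,397,18),"FL":(310,553,18),"BR":(260,32,18),"hinge":(509,353,103),"lipR":(554,505,82),"lipL":(420,600,82),"gate":(699,536,97),"gate0":(520,370,97),
"slateL":(275,393,36),"slateB":(360,502,36),"slateR":(467,415,36),"slateT":(385,310,36)}
W={k:bp((a/4+130-.4,b/4+70-.4),z/1000) for k,(a,b,z) in P.items()}
for k,w in W.items(): print(k,w.round(4))
# fit press pose
M={"FR":(-20,-90),"FL":(-20,90),"BR":(290,-90),"hinge":(-8,-83)}
A=np.array([M[k] for k in M])/1e3;B=np.array([W[k][:2] for k in M])
a=A-A.mean(0);b=B-B.mean(0);U,S,V=np.linalg.svd(a.T@b);R=(U@V).T
t=B.mean(0)-R@A.mean(0);print("yaw",np.degrees(np.arctan2(R[1,0],R[0,0])),"t",t,"res",((A@R.T+t-B)*1e3).round(1).tolist())
for k in W: print(k,((W[k][:2]-t)@R*1e3).round(1))
E
```

```text
FR [0.5876 0.0153 0.018 ]
FL [0.49   0.1551 0.018 ]
BR [0.8408 0.189  0.018 ]
hinge [0.5971 0.0244 0.103 ]
lipR [ 5.09e-01 -1.00e-04  8.20e-02]
lipL [0.4543 0.0801 0.082 ]
gate [ 0.4871 -0.0838  0.097 ]
gate0 [0.588  0.0182 0.097 ]
slateL [0.5904 0.1747 0.036 ]
slateB [0.5196 0.121  0.036 ]
slateR [0.5733 0.0532 0.036 ]
slateT [0.6426 0.1045 0.036 ]
yaw 35.18550575240793 t [0.5545255  0.09646251] res [[2.4, -4.0], [-3.7, 3.4], [2.6, 1.0], [-1.3, -0.4]]
FR [-19.7 -85.4]
FL [-18.9  85.1]
BR [287.3 -89.3]
hinge [ -6.7 -83.4]
lipR [-92.8 -52.7]
lipL [-91.3  44.4]
gate [-159.  -108.4]
gate0 [-17.7 -83.2]
slateL [74.4 43.3]
slateB [-14.5  40.2]
slateR [ -9.6 -46.2]
slateT [ 76.6 -44.2]
```

Top view: the press is at the upper left, its yaw is 35.2°, and the mouth is at world (0.555, 0.096). The fit residuals are about 4 mm.

**Slate candidates**
- Dark at (222,171), inside the tray: chosen. It measures about 88 mm, against the 90 mm given.
- Larger dark at (312,109): rejected.
- Blue at (354,176) and orange at (265,266): rejected.

**Tray and gate:** the lip is at about (240,207), which puts the tray about 107 mm out. The gate runs from (257,162) to (304,203), an angle of about 1.73 rad.

I'll move in high with the fingers shut, turning the tool +17° so the jaws line up with press y.

Request:
drive_tool(commands="0 0 0.032 0.08 0.21 0 0; 0 0 0.032 0.08 0.21 0 0; 0 0 0.032 0.08 0.21 0 0; 0 0 0 0.08 0.21 0 0; 0 0 0 0.08 0.21 0 0", force=20)

```text
clock: 0.6
eef_pos: [0.2799, -0.4029, 0.2002]
eef_rot: [[-0.002, 0.582, -0.813], [0.006, -0.813, -0.582], [-1.0, -0.006, -0.002]]
wrist_force: [1.0, -0.2, 0.5]
width: 0.61
```

Request:
drive_tool(commands="0 0 0 0.08 0.21 0 0; 0 0 0 0.08 0.21 0 0; 0 0 0 0.08 0.21 0 0; 0 0 0 0.08 0.21 0 0; 0 0 0 0.08 0.21 0 0")

```text
clock: 1.1
eef_pos: [0.3603, -0.183, 0.1981]
eef_rot: [[-0.003, 0.58, -0.815], [0.008, -0.815, -0.58], [-1.0, -0.008, -0.003]]
wrist_force: [0.5, 0.5, 0.6]
width: 0.184
```

```bash
python3 - <<'E'
from h import *
s=ctrl.read_state();print(s["clock"],s["eef_pos"],s["eef_rot"].round(3).tolist(),s["width"])
print("handle end",bp((228,242),.02),"yaw err",np.degrees(np.arctan2(s["eef_rot"][1,1],s["eef_rot"][0,1])))
E
```

```text
1.1 [ 0.36031772 -0.18296979  0.1981399 ] [[-0.003, 0.58, -0.815], [0.008, -0.815, -0.58], [-1.0, -0.008, -0.003]] 0.18394415900051234
handle end [0.40310757 0.10234961 0.02      ] yaw err -54.58139976974889
```

Request:
drive_tool(commands="0 0 0 0.09 0.21 0 0; 0 0 0 0.09 0.21 0 0; 0 0 0 0.09 0.21 0 0; 0 0 0 0.09 0.21 0 0; 0 0 0 0.08 0.19 0 0")

```text
clock: 1.6
eef_pos: [0.4489, 0.0332, 0.1975]
eef_rot: [[-0.001, 0.579, -0.815], [0.008, -0.815, -0.579], [-1.0, -0.007, -0.004]]
wrist_force: [0.3, -0.0, -0.5]
width: 0.002
```

Request:
drive_tool(commands="0 0 0 0 0 0 0; 0 0 0 0 0 -0.15 0; 0 0 0 0 0 -0.15 0; 0 0 0 0 0 -0.1 0; 0 0 0 0 0 0 0")

```text
clock: 2.1
eef_pos: [0.4484, 0.0369, 0.1149]
eef_rot: [[-0.001, 0.587, -0.81], [0.007, -0.81, -0.587], [-1.0, -0.006, -0.003]]
wrist_force: [-0.5, 0.0, 0.5]
width: 0.007
```

```bash
python3 - <<'E'
from h import *
s=ctrl.read_state();print(s["clock"],s["eef_pos"],s["eef_rot"].round(3).tolist())
cv2.imwrite("pics/t2.png",cv2.resize(ctrl.snapshot("top")[70:260,120:320,::-1],None,fx=3,fy=3,interpolation=cv2.INTER_CUBIC))
cv2.imwrite("pics/w2.png",ctrl.snapshot("wrist")[:,:,::-1])
E
```

```text
2.1 [0.44843178 0.03690134 0.11486129] [[-0.001, 0.587, -0.81], [0.007, -0.81, -0.587], [-1.0, -0.006, -0.003]]
```

View pics/w2.png

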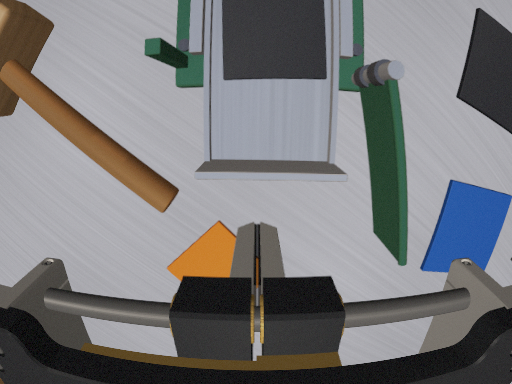

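Wrist view: the shut fingertips, at (258,230), stand in front of the lip, whose top edge spans (197..346,177). The gate, from (375,75) to (400,260), is clear to the right. I'll centre with a shift of about 10 mm and go down to z ≈ 0.06.

Request:
drive_tool(commands="0 0 0 0.03 -0.05 -0.14 0; 0 0 0 0 0 -0.14 0; 0 0 0 0 0 -0.03 0; 0 0 0 0 0 0 0")

```text
clock: 2.6
eef_pos: [0.4627, 0.0237, 0.0616]
eef_rot: [[0.018, 0.585, -0.811], [0.003, -0.811, -0.585], [-1.0, 0.008, -0.016]]
wrist_force: [-0.3, -1.2, 0.6]
width: 0.006
```

Request:
drive_tool(commands="0 0 0 0.06 0.042 0 0; 0 0 0 0.06 0.042 0 0; 0 0 0 0.06 0.042 0 0; 0 0 0 0.06 0.042 0 0; 0 0 0 0.06 0.042 0 0")

```text
clock: 3.1
eef_pos: [0.5213, 0.0643, 0.0666]
eef_rot: [[0.011, 0.585, -0.811], [-0.002, -0.811, -0.585], [-1.0, 0.008, -0.008]]
wrist_force: [-3.3, -2.9, -3.5]
width: 0.005
```

Request:
drive_tool(commands="0 0 0 0.06 0.042 -0.01 0; 0 0 0 0.05 0.035 -0.01 0; 0 0 0 0.04 0.028 0 0; 0 0 0 0.03 0.021 0 0")

```text
clock: 3.5
eef_pos: [0.5591, 0.0899, 0.067]
eef_rot: [[0.009, 0.586, -0.81], [-0.005, -0.81, -0.587], [-1.0, 0.01, -0.005]]
wrist_force: [-2.4, -1.8, -1.5]
width: 0.007
```

Request:
drive_tool(commands="0 0 0 0.02 0.014 -0.01 0; 0 0 0 0.02 0.014 0 0; 0 0 0 0.02 0.014 0 0")

```text
clock: 3.8
eef_pos: [0.5654, 0.094, 0.0657]
eef_rot: [[-0.012, 0.59, -0.808], [-0.018, -0.808, -0.589], [-1.0, 0.007, 0.02]]
wrist_force: [-24.5, -15.8, 19.6]
width: 0.006
```

The force rose to about 29 N with the tip at about x = 7 mm, which means the tray is at its stop. I'll ease off, back out, and look.

Request:
drive_tool(commands="0 0 0 0 0 0 0; 0 0 0 -0.1 -0.07 0 0; 0 0 0 -0.1 -0.07 0 0; 0 0 0 -0.1 -0.07 0.1 0; 0 0 0 -0.1 -0.07 0.2 0")

```text
clock: 4.3
eef_pos: [0.4847, 0.0377, 0.1247]
eef_rot: [[-0.012, 0.59, -0.807], [-0.015, -0.807, -0.59], [-1.0, 0.005, 0.019]]
wrist_force: [0.2, -0.2, 1.8]
width: 0.003
```

Request:
drive_tool(commands="0 0 0 -0.1 -0.07 0.2 0; 0 0 0 0 0 0.2 0; 0 0 0 0 0 0 0")

```text
clock: 4.6
eef_pos: [0.4672, 0.022, 0.2144]
eef_rot: [[0.005, 0.588, -0.809], [-0.016, -0.809, -0.588], [-1.0, 0.016, 0.005]]
wrist_force: [-0.2, 0.4, 0.1]
width: 0.002
```

```bash
python3 - <<'E'
from h import *
s=ctrl.read_state();print(s["clock"],s["eef_pos"],s["eef_rot"].round(3).tolist(),s["wrist_force"])
cv2.imwrite("pics/w3.png",ctrl.snapshot("wrist")[:,:,::-1])
E
```

```text
4.6 [0.46719593 0.02198694 0.2144319 ] [[0.005, 0.588, -0.809], [-0.016, -0.809, -0.588], [-1.0, 0.016, 0.005]] [-0.16826198  0.38425664  0.13194426]
```

View pics/w3.png

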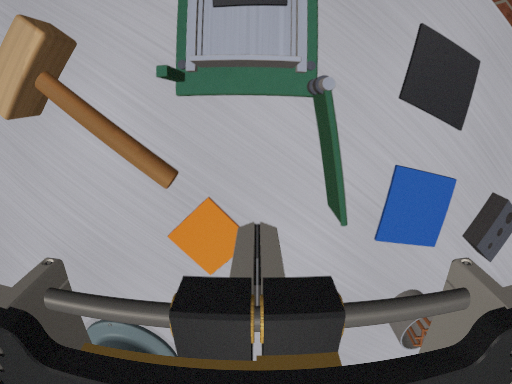

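The wrist view shows the lip at (197..305,57), just inside the mouth, so the tray is home. The gate is unmoved, from (322,90) to (340,220). Next I'll cross over it to its outer (right) side.

Request:
drive_tool(commands="0 0 0 0.13 -0.19 0 0; 0 0 0 0.13 -0.19 0 0; 0 0 0 0.13 -0.19 0 0; 0 0 0 0.02 -0.02 0 0; 0 0 0 0 0 0 0")

```text
clock: 5.15
eef_pos: [0.5506, -0.0976, 0.2068]
eef_rot: [[0.002, 0.591, -0.807], [-0.012, -0.807, -0.591], [-1.0, 0.01, 0.006]]
wrist_force: [0.6, 1.2, -0.0]
width: 0.006
```

Request:
drive_tool(commands="0 0 0 0 0 -0.2 0; 0 0 0 0 0 -0.2 0; 0 0 0 0 0 -0.2 0; 0 0 0 0 0 -0.12 0; 0 0 0 0 0 0 0")

```text
clock: 5.65
eef_pos: [0.5476, -0.0906, 0.0568]
eef_rot: [[0.002, 0.595, -0.804], [-0.01, -0.804, -0.595], [-1.0, 0.009, 0.004]]
wrist_force: [-0.3, -0.5, 0.3]
width: 0.008
```

```bash
cat >> h.py <<'E'
t=np.array([.5545,.0965]);c,s_=np.cos(np.radians(35.2)),np.sin(np.radians(35.2));R=np.array([[c,-s_],[s_,c]])
def press(p): return (np.array(p[:2])-t)@R*1e3
E
python3 - <<'E'
from h import *
s=ctrl.read_state();p=s["eef_pos"];print(s["clock"],p,press(p),s["wrist_force"])
q=press(p)
prev=q
for th in [1.73,1.5,1.2,.9,.6,.3,.1,0,-.05]:
    n=np.array([-np.cos(th),-np.sin(th)]);h=3+8*abs(n[0])+12.5*abs(n[1])
    x=np.array([-8,-83])+115*np.array([-np.sin(th),np.cos(th)])+n*h
    w=t+R@x/1e3; print(th,x.round(),w.round(3))
E
```

```text
5.65 [ 0.54756852 -0.09059282  0.05684306] [-113.5103742  -148.88641737] [-0.27865937 -0.50579612  0.26085876]
1.73 [-119. -118.] [ 0.525 -0.068]
1.5 [-124.  -91.] [ 0.506 -0.049]
1.2 [-122.  -58.] [ 0.488 -0.021]
0.9 [-109.  -25.] [0.48  0.013]
0.6 [-87.   3.] [0.482 0.049]
0.3 [-56.  23.] [0.496 0.083]
0.1 [-32.  30.] [0.511 0.103]
0 [-19.  32.] [0.521 0.112]
-0.05 [-14.  32.] [0.524 0.115]
```

Above the gate now clear; the tip is at press (-114,-149). I'll sweep the gate along its arc.

Request:
drive_tool(commands="0 0 0 -0.1 0.1 0 0; 0 0 0 -0.1 0.1 0 0; 0 0 0 -0.05 0.07 0.01 0; 0 0 0 -0.05 0.07 0 0; 0 0 0 -0.02 0.08 0 0")

```text
clock: 6.15
eef_pos: [0.4835, -0.0023, 0.0634]
eef_rot: [[0.012, 0.596, -0.803], [-0.012, -0.803, -0.596], [-1.0, 0.017, -0.002]]
wrist_force: [0.5, -1.6, -0.7]
width: 0.004
```

Request:
drive_tool(commands="0 0 0 -0.01 0.08 0 0; 0 0 0 0 0.09 0 0; 0 0 0 0 0.09 0 0; 0 0 0 0.03 0.08 -0.01 0; 0 0 0 0.04 0.07 -0.01 0")

```text
clock: 6.65
eef_pos: [0.4956, 0.0855, 0.0652]
eef_rot: [[0.021, 0.599, -0.8], [-0.015, -0.8, -0.6], [-1.0, 0.025, -0.008]]
wrist_force: [0.3, -1.2, 0.1]
width: 0.005
```

Request:
drive_tool(commands="0 0 0 0.04 0.035 -0.01 0; 0 0 0 0.04 0.035 -0.01 0; 0 0 0 0.035 0.025 0 0; 0 0 0 0.02 0.015 0 0")

```text
clock: 7.05
eef_pos: [0.5217, 0.1099, 0.0625]
eef_rot: [[0.016, 0.603, -0.798], [-0.019, -0.798, -0.603], [-1.0, 0.024, -0.001]]
wrist_force: [-17.4, -14.8, 15.8]
width: 0.007
```

The force rose to about 23 N with the tip at press x ≈ -19 mm, where I predicted the gate would shut. I'll back off and check.

Request:
drive_tool(commands="0 0 0 0 0 0 0; 0 0 0 -0.08 -0.06 0 0; 0 0 0 -0.1 -0.07 0 0; 0 0 0 -0.1 -0.07 0.2 0; 0 0 0 -0.1 -0.07 0.2 0")

```text
clock: 7.55
eef_pos: [0.442, 0.0544, 0.1393]
eef_rot: [[0.003, 0.603, -0.798], [-0.019, -0.797, -0.603], [-1.0, 0.016, 0.009]]
wrist_force: [1.5, 0.8, 1.5]
width: 0.008
```

Request:
drive_tool(commands="0 0 0 0 -0.1 0.2 0; 0 0 0 0 -0.1 0.1 0; 0 0 0 0 0 0 0; 0 0 0 0 0 0 0")

```text
clock: 7.95
eef_pos: [0.4435, 0.0114, 0.207]
eef_rot: [[0.015, 0.6, -0.8], [-0.02, -0.8, -0.6], [-1.0, 0.025, 0.001]]
wrist_force: [-0.3, 0.1, -1.2]
width: 0.003
```

```bash
python3 - <<'E'
from h import *
s=ctrl.read_state();p=s["eef_pos"];print(s["clock"],p,s["wrist_force"])
w=ctrl.snapshot("wrist")[:,:,::-1];a=cv2.resize(w[:192,100:400],(800,512))
cv2.imwrite("pics/w4.png",a);cv2.imwrite("pics/t4.png",cv2.resize(ctrl.snapshot("top")[70:220,130:330,::-1],None,fx=4,fy=4,interpolation=cv2.INTER_CUBIC))
E
```

```text
7.95 [0.44345091 0.01140494 0.20703472] [-0.33295592  0.07261933 -1.15282502]
```

View pics/w4.png

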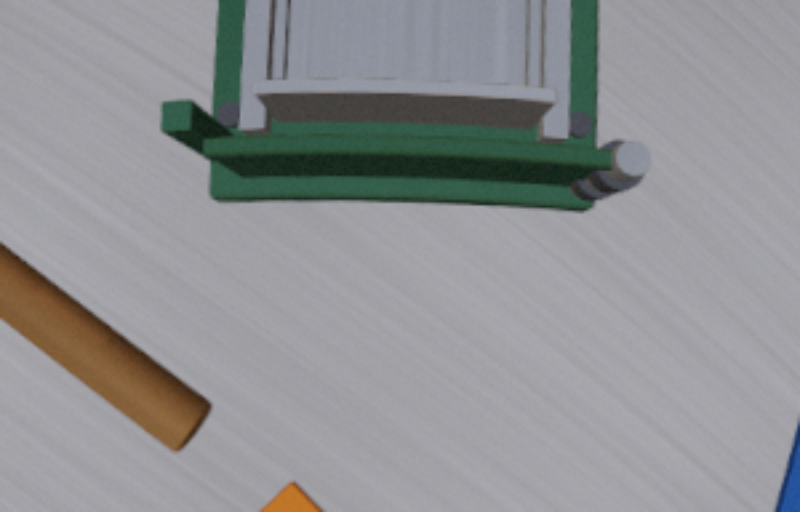

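View pics/t4.png

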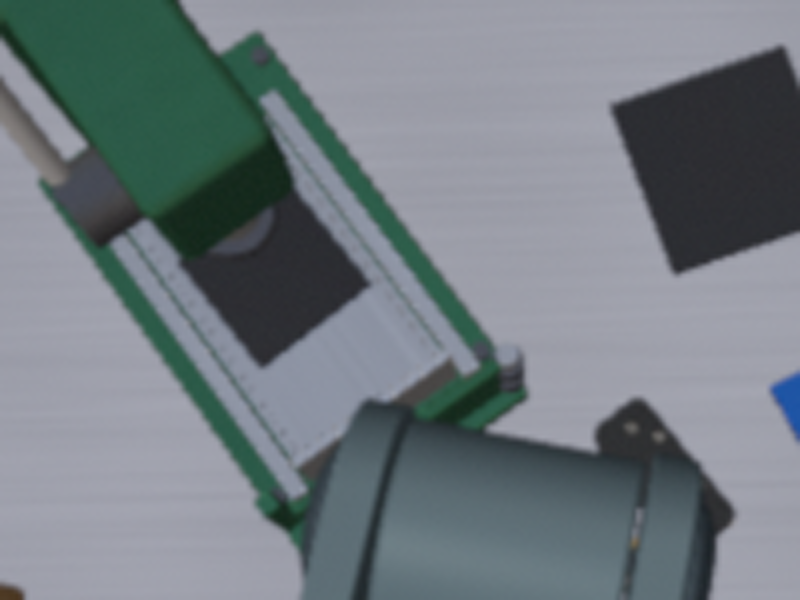

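```bash
python3 - <<'E'
from h import *
for n,a,b,z in[("lipR",455,358,82),("slateFL",265,367,36),("slateFR",369,285,36)]: print(n,press(bp((a/4+129.6,b/4+69.6),z/1e3)).round(1))
ctrl.close_job()
E
```

```text
lipR [ 14.5 -57.9]
slateFL [92.  38.7]
slateFR [ 96.1 -45.6]
the job is handed in; nothing more can be done
```

I pushed the tray home with the shut fingertips, backed out, crossed over the gate and swung it shut from its outer face. Then I withdrew and handed the job in at about 8 s on the robot's clock; the hand-in gives no verdict.

- **Tray:** in the last pictures the lip face measured x = 14.5 mm, against 15 mm when fully home. The push had ended against the stop at about 29 N.
- **Gate:** it lies across the mouth against the stop post, and that push ended at about 23 N. I judged it shut from the picture and the force; I did not measure its final angle.
- **Slate:** it is flat in the tray with its front edge at x ≈ 94 mm, so its centre is at about 139 mm, inside the 50–190 mm limit. I couldn't see its back edge under the press head.
- **Other items:** the robot is clear and touching nothing. The tin, punch block and mallet were never approached, but I did not measure them again at the end.

No check failed or disagreed.

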